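# Vent the scent canister: dock it, fit the bayonet lid, hold it at half turn

### The arm

A 6-joint arm with a two-finger parallel gripper is mounted at the origin on a cart in front of the work surface, level with it; the furniture and walls round the work are solid. World frame = base frame: x ahead of the robot, y to its left, z up, the work surface at z = 0. Lengths are in m, angles in rad, forces in N, time in s.
With the tool pointing down it reaches from about 0.275 to 0.725 m from the base axis. Payload 5.6 kg.
Tool frame: the origin (TCP) lies between the finger pads, 19 mm behind the fingertips; this is the grasp point; z points along the fingers, y is the line along which they close (so a half turn about z gives the same grasp; the last joint's range is limited). The gripper opens to 85 mm and grips with 20 to 120 N. Pads are 22 mm wide; open, the fingers measure 114 mm over their backs; the gripper's body (76 mm by 85 mm) begins 54 mm behind the grasp point. The pads swing forward as they close: fully open they stand 13 mm farther back than shut.
Start: joints at [-0.986, 0.255, 0.108, 0, -1.424, -0.285], TCP at [0.162, -0.525, 0.25] pointing down, gripper open.
Joint ranges: [-2.95, 2.95], [-1.21, 1.97], [-1.09, 1.5], [-2.87, 1.71], [-2.94, -0.07], [-3.05, 3.05]. Speed limits (rad/s): [2.57, 2.57, 3.14, 3.14, 3.14, 3.14].

### API

Orientations are given as a unit quaternion [x, y, z, w].
In Python, from workcell import status, snapshot, robot gives the robot as it stands.
- The arm moves only by the shell command python3 -m crank 'ROWS' [FORCE]. ROWS is JSON, a list of rows, each a list of 7 numbers: the turn, a rotation vector about the tool's x, y, z in units of 6 degrees (1.0 is 6 degrees), then the shift along the tool's x, y, z in units of 40 mm (1.0 is 40 mm), then the opening, from 0 (shut) to 1 (fully open). A call has 1 to 12 rows; each row shifts and turns the commanded pose from where the row before left it, along the tool's axes as they then stand; what a row does not reach is not made up. A row lasts 1/10 s, in which the tool goes at most 50 mm and 8.59 degrees, less where a joint would pass 70% of its speed; a pose out of reach is approached as far as the arm can. A call is refused whole if a number of a shift passes 1 or a number of a turn 1, either way. A call with a gripper value outside its range is refused whole. The fingers move at their own pace and stop on an object; FORCE is the grip in N (left out, the last holds). Time passes only in rows, so rows that do not move let the fingers close. It gives the time, the measured TCP pose, the force, the opening and the grip force at its end, in the units of the state.
- status.get_obs(): the state, without advancing time (a new reading comes with each control period).
- snapshot(name): name is "side" or "top"; returns a dict with "image" (480x640x3 uint8, red, green, blue), "fx", "fy", "cx", "cy" (pixels), "rvec" (rotation vector, rad) and "tvec" (3), from world to camera coordinates, as OpenCV has them. Camera axes: x right, y down, z forward; pixel columns grow to the right and rows downward; lengths in m; the calibration is good to about 2 mm. A picture is of the moment at which its call begins. There is no depth.
- robot.close_job(): hands the job in; it is judged then, once.
The state is a dict: "time_s": time; "qpos": joint angles; "joint_velocities": joint speeds; "tau": joint torques, N m; "tool_pos": TCP position; "tcp_rot": TCP orientation; "contact_force": force on the tool from outside, world axes, zero at the start; "ft_torque": the same for the moment, N m; "gripper_width": opening from 0.0 (shut) to 1.0 (fully open); "finger_force": force on a finger pad.
Only numpy, scipy, OpenCV 4.12 (cv2) and the standard library are available. Lean on these libraries where they do the work, as an engineer would, in place of code of your own. Each camera call takes 0.05 s, during which the arm holds its last target. There are 200 camera calls.

### The job

First seat the white scent canister flat and square in the pocket of the grey dock. Then put the blue bayonet lid down into the canister's mouth, its two lugs in the two slots, and turn it clockwise (seen from above) half-way towards the lock, so that its grip bar points at the two green-dotted corners; stop well short of the lock click (about a quarter turn). The lid springs back if let go, so finish while gripping it, steady and fully down at half-way; leave the other things on the counter where they are.

Things in the scene. Friction and masses are not known exactly. Their poses are not given: they have to be found in the camera images.
- dock: Grey and black dock fixed to the counter: 104 mm square, 20 mm high, with a low panel (23 mm deep, 13 mm high) on its -x side. In its top is a square pocket 67.4 mm wide, 12 mm deep, 2.5 mm chamfer at the rim. Origin at the counter's top under the middle of the pocket; x and y along the pocket's sides.
- dock_pocket (a point): Middle of the pocket's floor, 8 mm above the counter; axes as the dock.
- canister: Loose white square canister with a blue band, 64x64 mm, 66 mm high, about 0.3 kg; grip it across two parallel flat sides, about 38 mm above its underside. It fits the pocket (1.7 mm clearance a side) any of four ways round. Origin at the centre of its underside, z up.
- canister_mouth (a point): Centre of the canister's top, 66 mm up; axes as the canister. Round mouth, 46 mm wide, with two slots along +x and -x (37 degrees wide, to radius 29.7 mm, chamfered 1.5 mm). Lip 5 mm thick. Green dots on the two corners (+x,-y) and (-x,+y) mark half-way; red bars on the sides +y and -y mark the lock.
- lid: Loose blue bayonet lid, about 0.07 kg, standing on its plug. Origin at the centre of its underside, z up. Plug 42 mm wide, 0 to 13 mm high, with two orange lugs at its foot along +x and -x (29 degrees wide, to radius 27.5 mm, 5.5 mm high); flange 60 mm wide, 13 to 18 mm. Both ends alike: goes in either way round. Fully down, the flange lies on the canister's top, origin 53 mm above the canister's.
- lid_grip (a point): In the lid's upright grip bar, 40 mm above the lid's origin (good TCP height; fingers close across y); axes as the lid. The bar lies along x, in line with the lugs: 48 mm long, 12 mm wide, from 18 to 48 mm above the lid's origin.
- collar (a joint): Sprung ring in the canister's mouth, under the lip, turned by the lid's lugs; clockwise from above, rad. 0: notches under the slots; a spring (0.08 N m/rad) returns it there, it never goes below. Half-way 0.785 (bar corner to corner); lock click at 1.2, end stop 1.4. The lugs have about 0.08 rad of play either way: the lid turns that much before the ring follows.
- tape_measure: Pink round tape measure, 56x51x21 mm; loose bystander, not to be moved. Origin at its underside.
- red_spool: Spool of red thread, 25 mm across, 40 mm high, standing; bystander, not to be moved. Origin at its underside.
- pin_tin: Round cream pin tin, 50 mm across, 24 mm high; bystander, not to be moved. Origin at its underside.
- green_roll: Green roll of tags, 44 mm across, 26 mm high; bystander, not to be moved. Origin at its underside.
Not all that is in view belongs to the job. Leave any purple or red look-alike of the dock alone.

How it is judged:
On the way, in this order (a step that is already met when the one before it is completed fails the run):
1. the canister stands flat and square in the dock's pocket, let go (horizontal distance between canister and dock_pocket below 0.004 m and z of canister in the frame of dock_pocket below 0.003 m and angle between canister's own z axis and vertical below 0.05 rad and contact force between the fingers and canister below 0.5 N), for 0.2 s.
2. the lid is fully down in the canister's mouth, its lugs in the slots, not yet turned (horizontal distance between canister and dock_pocket below 0.004 m and z of canister in the frame of dock_pocket below 0.003 m and angle between canister's own z axis and vertical below 0.05 rad and horizontal distance between lid and canister below 0.005 m and z of lid in the frame of canister below 0.056 m and angle between lid's own z axis and vertical below 0.12 rad and value of joint collar below 0.3 rad), for 0.1 s.
At the end, for the whole second after the job is handed in: Canister in the pocket (4 mm of its middle, 3 mm of its floor, tilt < 0.05 rad); lid down in the mouth (5 mm off axis at most, origin < 56 mm above the canister's, tilt < 0.12 rad), gripped with over 1 N; collar still, at 0.61 to 0.96 rad (half-way is 0.785) (horizontal distance between canister and dock_pocket below 0.004 m and z of canister in the frame of dock_pocket below 0.003 m and angle between canister's own z axis and vertical below 0.05 rad and horizontal distance between lid and canister below 0.005 m and z of lid in the frame of canister below 0.056 m and angle between lid's own z axis and vertical below 0.12 rad and value of joint collar between 0.61 and 0.96 rad and velocity of joint collar between -0.15 and 0.15 rad/s and contact force between the fingers and lid above 1 N); the arm keeps its last pose, push and grip.
It fails at once if the lid is turned into the lock click (collar past 1.2 rad) (value of joint collar above 1.2 rad).
It fails at once if the tape measure is moved more than 20 mm (distance of tape_measure from where it was at the start of the episode above 0.02 m).
It fails at once if the spool of red thread is moved more than 20 mm (distance of red_spool from where it was at the start of the episode above 0.02 m).
It fails at once if the pin tin is moved more than 20 mm (distance of pin_tin from where it was at the start of the episode above 0.02 m).
It fails at once if the green tag roll is moved more than 20 mm (distance of green_roll from where it was at the start of the episode above 0.02 m).
It also fails if it takes over 59 s, if anything falls off the work surface, if the arm or the gripper's body presses on something with over 40 N, if the wrist force passes 120 N, or if a joint passes its speed limit or range.

## Working session

There is one attempt and no reset: what is moved stays moved. The work goes in short steps, Python scripts to look and compute and a shell command to move; the robot and the scene stay as the last step left them, time stands still between calls to the robot, and variables do not carry over. Pictures are saved under pics/ and viewed, at most 10 in all, crops included, and the job is handed in when it is done.

```bash
mkdir -p pics; ls; python3 - <<'E'
from workcell import status,snapshot,robot
import cv2,numpy as np
for n in("side","top"):
    s=snapshot(n); cv2.imwrite(f"pics/{n}0.png",s["image"][:,:,::-1]); print(n,s["fx"],s["fy"],s["cx"],s["cy"],s["rvec"],s["tvec"])
print(status.get_obs())
E
```

```text
pics
side 492.4707833953015 492.4707833953015 320.7659377126954 244.03122347178885 [ 2.00466754 -0.36156329  0.19806408] [-0.5943518   0.1211056   1.19165015]
top 467.9038235597709 467.9038235597709 322.7762382675336 242.3712937430432 [ 2.19090755 -2.15821087  0.08756425] [-0.08028064  0.6409435   1.07799745]
{'time_s': 0.1, 'qpos': array([-9.86376961e-01,  2.55672645e-01,  1.07115923e-01, -3.87816398e-04,
       -1.42392605e+00, -2.84586269e-01]), 'joint_velocities': array([ 0.0002314 , -0.00161429,  0.00227544,  0.00257382,  0.00207841,
       -0.00073185]), 'tau': array([-3.37090984e-03, -3.87603092e+01,  2.38472843e+01,  5.37807763e+00,
       -3.86183878e-03, -1.91071956e-05]), 'tool_pos': array([ 0.16235431, -0.52504811,  0.24919234]), 'tcp_rot': array([-1.49327343e-01,  9.88787438e-01,  8.45609874e-04, -1.80988458e-04]), 'contact_force': array([0.45510338, 0.31397065, 0.19554999]), 'ft_torque': array([-0.02005924, -0.05916913, -0.02392142]), 'finger_force': 0.0, 'gripper_width': 1.0024199421945441}
```

View pics/top0.png

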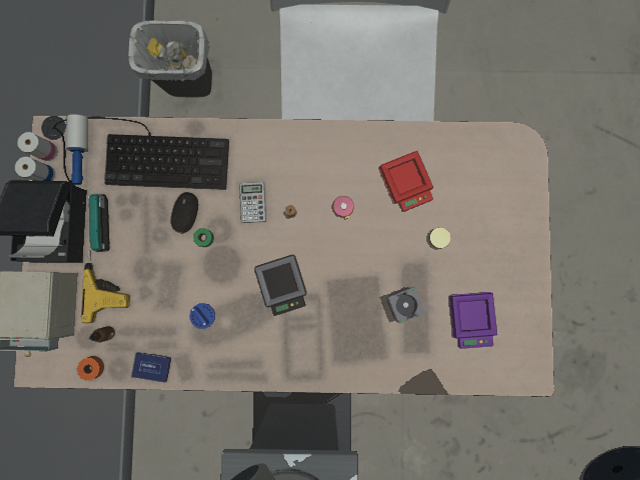

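View pics/side0.png

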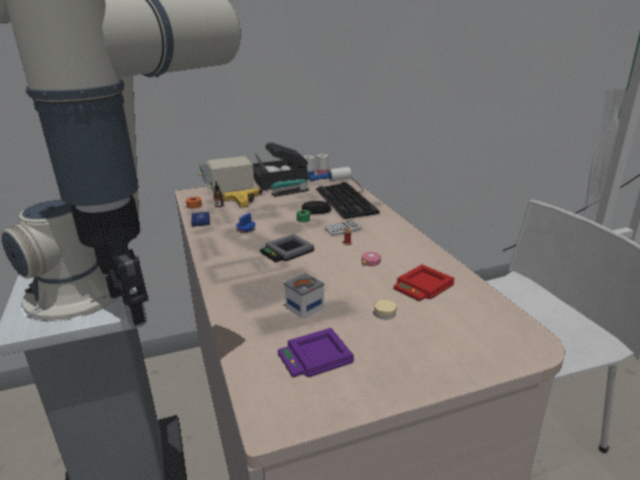

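Top view: the grey dock is at (280,283), the white canister at (404,305) and the blue lid at (202,316). In the side view they are at (290,247), (304,294) and (246,224).
Possible mix-ups:
- **Dock:** purple dock at (474,320) and red dock at (407,180). I choose grey.
- **Lid:** blue box at (151,367) and blue-and-white spool at (30,168). I choose the round lid with the bar.
- **Canister:** cream tin at (439,238). I choose the square one with the mouth.

Next, one close crop to check these choices.

```bash
python3 - <<'E'
import cv2,numpy as np
t=cv2.imread("pics/top0.png"); s=cv2.imread("pics/side0.png")
def c(im,x,y,r,k=390): return cv2.resize(im[y-r:y+r,x-r:x+r],(k,290),interpolation=cv2.INTER_CUBIC) if 0 else cv2.resize(im[y-int(r*.75):y+int(r*.75),x-r:x+r],(k,290),interpolation=cv2.INTER_CUBIC)
cv2.imwrite("pics/crop1.png",np.vstack([np.hstack([c(t,280,284,44),c(t,404,305,32)]),np.hstack([c(t,202,316,32),c(s,304,294,44)])]))
E
```

```text
(no output)
```

View pics/crop1.png

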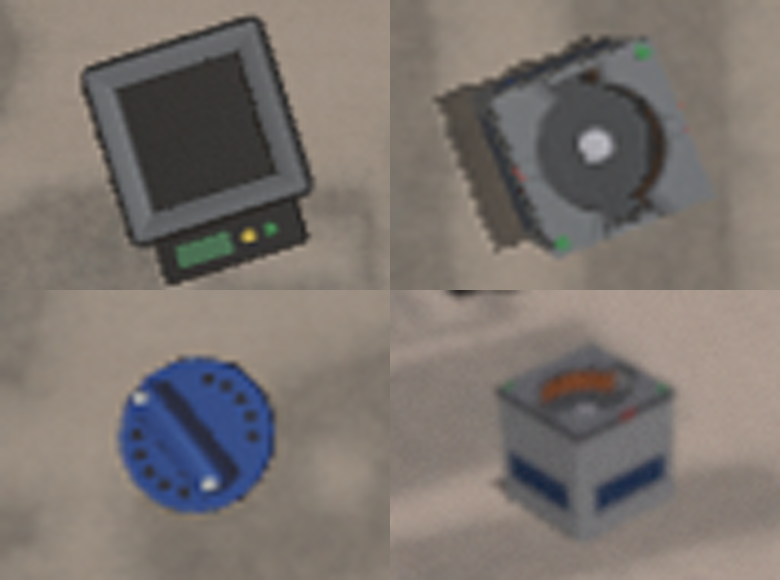

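The crop confirms the grey dock with its low panel, the canister with two green-dotted corners and slots running image-vertical, and the lid with its bar going upper-left to lower-right. Now the measurements.

```bash
cat > h.py <<'E'
import cv2,numpy as np
from workcell import status,snapshot,robot
from scipy.ndimage import map_coordinates
def snap(n,k=4):
    s=[snapshot(n) for _ in range(k)]; d=dict(s[0]); d["image"]=np.mean([a["image"].astype(float) for a in s],0)
    d["R"]=cv2.Rodrigues(np.array(d["rvec"],float))[0]; d["t"]=np.array(d["tvec"],float).ravel(); d["C"]=-d["R"].T@d["t"]; return d
def ray(d,p):
    v=d["R"].T@np.array([(p[0]-d["cx"])/d["fx"],(p[1]-d["cy"])/d["fy"],1]); return v/np.linalg.norm(v)
def plane(d,p,z):
    v=ray(d,p); return d["C"]+v*(z-d["C"][2])/v[2]
def proj(d,P):
    q=d["R"]@np.asarray(P,float)+d["t"]; return np.array([d["fx"]*q[0]/q[2]+d["cx"],d["fy"]*q[1]/q[2]+d["cy"]])
def tri(da,pa,db,pb):
    A=[];b=[]
    for d,p in((da,pa),(db,pb)):
        v=ray(d,p);M=np.eye(3)-np.outer(v,v);A.append(M);b.append(M@d["C"])
    X,r,_,_=np.linalg.lstsq(np.vstack(A),np.hstack(b),rcond=None); return X,np.sqrt(r)
def quad(d,c,w=3,sign=None):
    "refine quad: sub-pixel edge along each side, line fit, intersections"
    g=d["image"].mean(2); c=np.array(c,float); L=[]
    for i in range(4):
        a,b=c[i],c[(i+1)%4]; n=np.array([-(b-a)[1],(b-a)[0]])/np.linalg.norm(b-a); P=[]
        for f in np.linspace(.12,.88,25):
            o=np.linspace(-w,w,8*w+1); q=a+f*(b-a)+o[:,None]*n
            e=np.gradient(map_coordinates(g,[q[:,1],q[:,0]],order=1))
            e=np.abs(e) if sign is None else np.clip(sign*e,0,None)
            k=np.argmax(e); m=np.abs(o-o[k])<=1.0; P.append(a+f*(b-a)+n*(e[m]*o[m]).sum()/(e[m].sum()+1e-9))
        vx,vy,x,y=cv2.fitLine(np.float32(P),cv2.DIST_HUBER,0,.01,.01).ravel(); L.append(np.cross([x,y,1],[x+vx,y+vy,1]))
    X=[np.cross(L[i-1],L[i]) for i in range(4)]; return np.array([x[:2]/x[2] for x in X])
def desc(P):
    P=np.array(P); print(" centre",P.mean(0).round(4),"sides mm",[round(1e3*np.linalg.norm(P[i]-P[(i+1)%4]),1) for i in range(4)],
      "edge dirs deg",[round(np.degrees(np.arctan2(*(P[(i+1)%4]-P[i])[1::-1]))%90,1) for i in range(4)])
E
python3 - <<'E'
from h import *
t=snap("top");s=snap("side"); np.save("t.npy",t,allow_pickle=True);np.save("s.npy",s,allow_pickle=True)
print("cams",t["C"].round(3),s["C"].round(3))
D=quad(t,[(255.2,267.4),(294.2,255.1),(305.9,293.8),(266.9,306.1)]); print("dock px",D.round(1).tolist()); desc([plane(t,p,.02) for p in D])
D2=quad(t,[(262.6,271.5),(290.1,262.8),(298.5,290.8),(270.3,298.8)]); print("pocket px",D2.round(1).tolist()); desc([plane(t,p,.02) for p in D2]);desc([plane(t,p,.008) for p in D2])
K=quad(t,[(387.9,295.9),(413.8,287.6),(424.8,312.4),(399.9,322.4)]); print("can px",K.round(1).tolist()); desc([plane(t,p,.066) for p in K])
for n,c0 in(("dotA",(413.5,289.6)),("dotB",(400.2,321.2)),):
    print(n,plane(t,c0,.066).round(4))
# lid flange
h=cv2.cvtColor(t["image"].astype(np.uint8),cv2.COLOR_RGB2HSV); m=cv2.inRange(h,(105,120,60),(125,255,255)); m[:, :180]=0;m[:,225:]=0;m[:295]=0;m[340:]=0
(cx,cy),r=cv2.minEnclosingCircle(np.argwhere(m>0)[:,::-1].astype(np.float32)); print("lid circle",cx,cy,r,plane(t,(cx,cy),.018).round(4))
w=(h[...,1]<90)&(h[...,2]>110); w[:,:192]=0;w[:,212:]=0;w[:306]=0;w[326:]=0
n,l,st,ce=cv2.connectedComponentsWithStats(w.astype(np.uint8)); print([(a[4],c.round(2).tolist(),plane(t,c,.048).round(4).tolist()) for a,c in zip(st[1:],ce[1:])])
# bystanders approx
for nm,p in dict(tape=(343,207),spool=(290,212),tin=(439,238),roll=(203,238)).items(): print(nm,plane(t,p,.02).round(3))
S=s["image"].astype(np.uint8)[:,:,::-1]
def c(x,y,r,k=390): return cv2.resize(S[y-int(r*.75):y+int(r*.75),x-r:x+r],(k,290),interpolation=cv2.INTER_CUBIC)
cv2.imwrite("pics/crop2.png",np.hstack([c(288,247,32),c(246,224,24)]))
E
```

```text
cams [ 0.547 -0.078  1.129] [ 0.227 -1.159  0.627]
dock px [[252.5, 266.4], [294.3, 253.1], [306.8, 292.9], [265.0, 306.4]]
 centre [0.5528 0.0299 0.02  ] sides mm [np.float64(103.7), np.float64(98.8), np.float64(103.2), np.float64(98.8)] edge dirs deg [np.float64(18.7), np.float64(18.6), np.float64(18.7), np.float64(18.9)]
pocket px [[261.4, 270.9], [289.3, 261.9], [298.2, 290.2], [270.0, 299.1]]
 centre [0.5509 0.0298 0.02  ] sides mm [np.float64(69.3), np.float64(70.0), np.float64(69.6), np.float64(69.7)] edge dirs deg [np.float64(18.7), np.float64(18.8), np.float64(18.4), np.float64(18.6)]
 centre [0.5509 0.031  0.008 ] sides mm [np.float64(70.0), np.float64(70.8), np.float64(70.3), np.float64(70.4)] edge dirs deg [np.float64(18.7), np.float64(18.8), np.float64(18.4), np.float64(18.6)]
can px [[385.9, 292.9], [415.1, 287.3], [420.6, 314.2], [398.0, 322.2]]
 centre [ 0.502  -0.2579  0.066 ] sides mm [np.float64(67.3), np.float64(61.2), np.float64(54.0), np.float64(70.4)] edge dirs deg [np.float64(11.7), np.float64(11.5), np.float64(20.1), np.float64(22.9)]
dotA [ 0.5348 -0.2773  0.066 ]
dotB [ 0.4637 -0.2474  0.066 ]
lid circle 202.0 315.5 12.619529724121094 [0.4659 0.2111 0.018 ]
[(np.int32(4), [192.5, 306.5], [0.4882, 0.2259, 0.048]), (np.int32(1), [211.0, 306.0], [0.49, 0.1834, 0.048]), (np.int32(4), [192.5, 309.5], [0.4814, 0.2256, 0.048]), (np.int32(5), [203.8, 323.6], [0.4498, 0.1985, 0.048]), (np.int32(3), [192.33, 324.67], [0.447, 0.2246, 0.048]), (np.int32(1), [211.0, 325.0], [0.4469, 0.1819, 0.048])]
tape [ 0.728 -0.118  0.02 ]
spool [0.714 0.009 0.02 ]
tin [ 0.657 -0.347  0.02 ]
roll [0.649 0.215 0.02 ]
```

View pics/crop2.png

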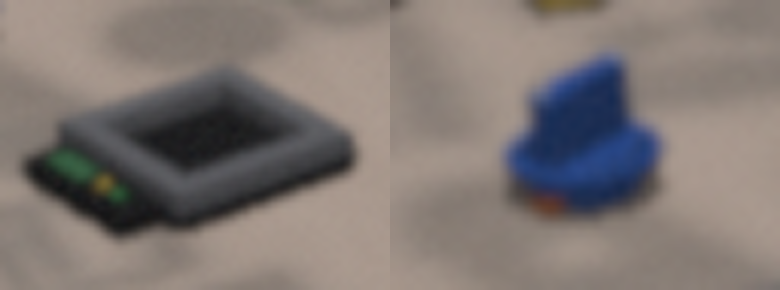

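The side crop shows the grey dock, with its panel at the left, and the lid's bar upright with an orange lug at the left foot. The dock measures well: sides about 103 mm, pocket about 70 mm including part of the chamfer, yaw 18.6°. The canister quad is poor, so I'll redo it with colour masks in both views.

```bash
python3 - <<'E'
from h import *
t=np.load("t.npy",allow_pickle=True).item();s=np.load("s.npy",allow_pickle=True).item()
def cen(d,x0,x1,y0,y1,f,th):
    I=d["image"]; w=np.clip(f(I[...,0],I[...,1],I[...,2])-th,0,None); M=np.zeros_like(w);M[y0:y1,x0:x1]=w[y0:y1,x0:x1]
    yy,xx=np.mgrid[:480,:640]; return np.array([(M*xx).sum(),(M*yy).sum()])/M.sum(),int((M>0).sum())
gr=lambda r,g,b:g-np.maximum(r,b); wh=lambda r,g,b:np.minimum(r,g); 
A=cen(t,409,419,284,295,gr,8);B=cen(t,395,406,316,327,gr,8)
A2=cen(s,325,342,340-62,294,gr,6);B2=cen(s,281,296,280,293,gr,6)
# lid dots (top), corners seen in crop
La=cen(t,189,197,309,319,wh,110) ;Lb=cen(t,200,208,318,328,wh,110)
print(A,B,A2,B2,La,Lb)
print("dots tri",*[tri(t,a,s,b) for a,b in((A[0],A2[0]),(A[0],B2[0]),(B[0],B2[0]),(B[0],A2[0]))],sep="\n")
a,b=plane(t,A[0],.066),plane(t,B[0],.066); v=(a-b)[:2]; print("can mid",(a+b)/2,"len",np.linalg.norm(v),"yaw",np.degrees(np.arctan2(v[1],v[0]))+45)
a,b=plane(t,La[0],.048),plane(t,Lb[0],.048); v=(a-b)[:2]; print("lid mid",(a+b)/2,"len",np.linalg.norm(v),"yaw",np.degrees(np.arctan2(v[1],v[0])))
I=t["image"]
print("R-B rows"); 
m=((I[...,0]-I[...,2])<9)&(I.mean(2)>85); m[:,:380]=0;m[:,430:]=0;m[:280]=0;m[330:]=0
for y in range(284,326): print(y,"".join('#' if q else '.' for q in m[y,382:430]))
L=I[300:332,186:220]; 
for y in range(302,330): print(y,' '.join(f"{int(q):3d}" for q in I[y,188:218].min(1)))
E
```

```text
(array([412.92203898, 289.16041979]), 8) (array([399.77896613, 320.74688057]), 7) (array([nan, nan]), 0) (array([286.27380952, 282.39285714]), 5) (array([190.53581461, 310.41573034]), 15) (array([203.70340357, 323.73905997]), 4)
 ** On entry to DLASCL parameter number  4 had an illegal value
 ** On entry to DLASCL parameter number  4 had an illegal value<stdin>:5: RuntimeWarning: invalid value encountered in divide
Traceback (most recent call last):
  File "h.py", line 17, in tri
    X,r,_,_=np.linalg.lstsq(np.vstack(A),np.hstack(b),rcond=None); return X,np.sqrt(r)
            ~~~~~~~~~~~~~~~^^^^^^^^^^^^^^^^^^^^^^^^^^^^^^^^^^^^^^
numpy.linalg.LinAlgError: SVD did not converge in Linear Least Squares
```

```bash
cat > cen.py <<'E'
from h import *
def cen(d,x0,x1,y0,y1,f,th):
    I=d["image"]; w=np.clip(f(I[...,0],I[...,1],I[...,2])-th,0,None); M=np.zeros_like(w);M[y0:y1,x0:x1]=w[y0:y1,x0:x1]
    yy,xx=np.mgrid[:480,:640]; return np.array([(M*xx).sum(),(M*yy).sum()])/M.sum()
gr=lambda r,g,b:g-np.maximum(r,b)
E
python3 - <<'E'
from cen import *
t=np.load("t.npy",allow_pickle=True).item();s=np.load("s.npy",allow_pickle=True).item()
A=cen(t,409,419,284,295,gr,8);B=cen(t,395,406,316,327,gr,8)
A2=cen(s,316,327,279,290,gr,4);B2=cen(s,281,296,278,290,gr,4)
print(A,B,A2,B2); print("dots tri",tri(t,A,s,A2),tri(t,B,s,B2))
a,b=plane(t,A,.066),plane(t,B,.066); v=(a-b)[:2]; print("can mid",(a+b)/2,"len",np.linalg.norm(v),"yaw",np.degrees(np.arctan2(v[1],v[0]))+45)
I=t["image"]
for y in range(284,326): print(y,' '.join(f"{int(q):3d}" for q in (I[y,384:428,0]-I[y,384:428,2])))
print("lid min(rgb)")
for y in range(301,331): print(y,' '.join(f"{int(q):3d}" for q in I[y,187:218].min(1)))
S=s["image"]; m=(S[...,2]-S[...,0]>25); m[:,:230]=0;m[:,265:]=0;m[:205]=0;m[240:]=0
print("side lid")
for y in range(207,238): print(y,"".join('#' if q else '.' for q in m[y,230:265]))
E
```

```text
[412.92203898 289.16041979] [399.77896613 320.74688057] [320.87356322 282.8045977 ] [286.25       282.45967742]
dots tri (array([ 0.53502896, -0.27555272,  0.06735714]), array([0.0010595])) (array([ 0.46410544, -0.24605489,  0.06739653]), array([0.00100868]))
can mid [ 0.50020676 -0.26125142  0.066     ] len 0.07695174772224035 yaw 22.398656081447797
284  23  23  24  25  25  25  26  25  26  27  25  25  24  24  23  23  21  21  19  19  19  18  16  16  15  16  16  18  20  19  18  19  19  19  18  17  18  18  18  19  20  19  19  20
285  23  24  25  25  26  26  26  26  25  25  25  25  24  24  23  22  21  20  19  18  19  18  17  16  15  16  17  17  19  18  19  18  16  18  18  17  17  17  18  17  19  20  21  22
286  23  24  23  25  26  24  24  25  25  26  25  25  24  24  23  23  21  20  19  17  19  19  18  16  16  16  16  17  17  18  16  16  16  17  17  18  18  17  16  18  18  18  21  22
287  23  23  23  25  25  25  25  26  27  25  25  24  23  24  23  21  21  20  17  12  10  17  12   5   7   7   7   8   2  -2   2  14  16  16  17  18  17  17  18  17  18  18  20  22
288  23  24  24  24  25  25
[... 11214 characters left out ...]
######..............
221 ..........#############............
222 .........################..........
223 .......##################..........
224 .......##################..........
225 ......###################..........
226 .......#################...........
227 .......#################...........
228 ........###############............
229 ..........############.............
230 ..............#######..............
231 ...............###.................
232 ...................................
233 ...................................
234 ...................................
235 ...................................
236 ...................................
237 ...................................
```

Measured poses:

| Thing | Position (m) | Yaw | Check |
|---|---|---|---|
| Canister | (0.500, -0.261) | 22.4° | Two-view height of its dots 67 mm, against 66 given |
| Pocket | (0.551, 0.030) | 18.6° | |
| Lid | (0.466, 0.2115) | Bar 40.8° | Bar dots and flange circle agree to 1 mm |

All are within reach. Next is a two-view height check for the dock and lid, plus a helper that works out the moves.

```bash
cat > go.py <<'E'
import sys,numpy as np
from scipy.spatial.transform import Rotation as R
from workcell import status
def go(x,y,z,yaw):
    "yaw: world angle (deg) of tool y, tool down; prints turn units, then shift units in the turned frame"
    o=status.get_obs(); r=R.from_quat(o["tcp_rot"]); a=np.radians(yaw)
    ty=np.array([np.cos(a),np.sin(a),0]); tz=np.array([0,0,-1.]); G=R.from_matrix(np.c_[np.cross(ty,tz),ty,tz])
    print("t",round(o["time_s"],2),"pos",o["tool_pos"].round(4),"yaw",np.degrees(np.arctan2(*r.as_matrix()[1::-1,1])).round(2),"tilt",np.degrees(np.arccos(-r.as_matrix()[2,2])).round(2),"F",o["contact_force"].round(1),"M",o["ft_torque"].round(2),"w",round(o["gripper_width"],3),"ff",round(o["finger_force"],1),"q",o["qpos"].round(2))
    print("turn units",(np.degrees((r.inv()*G).as_rotvec())/6).round(3),"shift units",(G.inv().apply(np.array([x,y,z])-o["tool_pos"])/.04).round(3))
if __name__=="__main__": go(*map(float,sys.argv[1:]))
E
python3 - <<'E'
from h import *
t=np.load("t.npy",allow_pickle=True).item();s=np.load("s.npy",allow_pickle=True).item()
# dock outer top corners in side crop: cell x=256+u*64/390, y=223+v*48/290 ; bar-top ends
for a,b in (((294.3,253.1),(352,140)),((266,306),(183,190)),((253,266.8),(228,66)),): print("dock corner",tri(t,a,s,(256+b[0]*.1641,223+b[1]*.1655)))
for a,b in (((192.5,309.5),(249,214)),((203.9,323.6),(241.5,217.5))): print("bar end",tri(t,a,s,b))
E
python3 go.py 0.500 -0.261 0.15 112.4
```

```text
dock corner (array([ 0.61366067, -0.00225544,  0.01594476]), array([0.00405433]))
dock corner (array([ 0.51610021,  0.05667136, -0.0185337 ]), array([0.04073037]))
dock corner (array([0.58180741, 0.09451963, 0.01658873]), array([0.00070156]))
bar end (array([0.48102285, 0.22676207, 0.04398301]), array([0.00016077]))
bar end (array([0.4510351 , 0.1977092 , 0.04893405]), array([0.00162615]))
t 0.5 pos [ 0.1625 -0.5254  0.25  ] yaw 107.18 tilt 0.0 F [ 0.7 -0.6  0.2] M [ 0.03 -0.    0.  ] w 0.998 ff 0.0 q [-0.99  0.26  0.11 -0.   -1.42 -0.28]
turn units [ 0.001  0.    -0.871] shift units [-10.321   2.896   2.499]
```

Heights agree with the text: dock about 17 mm against 20, bar top 44–49 mm against 48. The third dock pairing was a mismatched corner, so I dropped it. Moving above the canister.

```bash
python3 -m crank '[[0,0,-0.871,0,0,0,1],[0,0,0,-0.938,0.263,0.2,1],[0,0,0,-0.938,0.263,0.2,1],[0,0,0,-0.938,0.263,0.2,1],[0,0,0,-0.938,0.263,0.2,1],[0,0,0,-0.938,0.263,0.2,1],[0,0,0,-0.938,0.263,0.2,1],[0,0,0,-0.938,0.263,0.2,1],[0,0,0,-0.938,0.263,0.2,1],[0,0,0,-0.938,0.263,0.2,1],[0,0,0,-0.938,0.263,0.2,1],[0,0,0,-0.94,0.266,0.2,1]]' 40; python3 go.py 0.500 -0.261 0.038 112.4
```

```text
time_s: 1.7
tool_pos: [0.5011, -0.2599, 0.1618]
tcp_rot: [-0.194, 0.981, -0.0, 0.0]
contact_force: [-0.2, -0.9, -0.4]
gripper_width: 1.0
finger_force: 0.0
t 1.7 pos [ 0.5011 -0.2599  0.1618] yaw 112.41 tilt 0.02 F [-0.2 -0.9 -0.4] M [-0.07 -0.05  0.04] w 1.0 ff 0.0 q [-0.2   0.32 -0.02  0.   -1.22 -0.98]
turn units [-0.003  0.002  0.002] shift units [ 0.037 -0.015  3.096]
```

```bash
python3 -m crank '[[0,0,0,0,0,0.6,1],[0,0,0,0,0,0.6,1],[0,0,0,0,0,0.6,1],[0,0,0,0,0,0.5,1],[0,0,0,0,0,0.5,1],[0,0,0,0,0,0.3,1],[0,0,0,0,0,0,1],[0,0,0,0,0,0,1]]'; python3 go.py 0.500 -0.261 0.038 112.4; python3 - <<'E'
from h import *
for n,x,y in(("top",404,305),("side",304,290)):
    d=snapshot(n)["image"][:,:,::-1]; cv2.imwrite(f"pics/g_{n}.png",cv2.resize(d[y-45:y+45,x-48:x+48],(400,375),interpolation=cv2.INTER_CUBIC))
cv2.imwrite("pics/grasp1.png",np.hstack([cv2.imread("pics/g_top.png"),cv2.imread("pics/g_side.png")]))
E
```

```text
time_s: 2.5
tool_pos: [0.5004, -0.2613, 0.0386]
tcp_rot: [-0.194, 0.981, -0.0, 0.0]
contact_force: [0.6, 0.1, 1.0]
gripper_width: 1.002
finger_force: 0.0
t 2.5 pos [ 0.5004 -0.2613  0.0386] yaw 112.42 tilt 0.05 F [0.6 0.1 1. ] M [-0.02 -0.01  0.03] w 1.002 ff 0.0 q [-0.2   0.44 -0.2   0.   -0.93 -0.98]
turn units [-0.007  0.004  0.003] shift units [0.007 0.011 0.016]
```

View pics/grasp1.png

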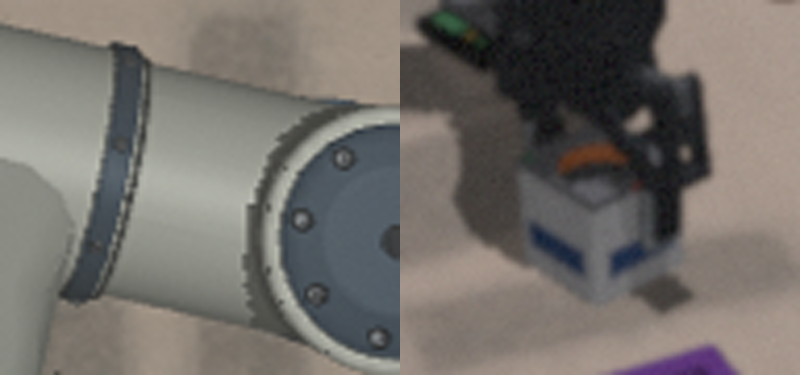

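The fingers straddle the canister on its ±y sides (side view); the arm hides the top view. Closing and lifting.

```bash
python3 -m crank '[[0,0,0,0,0,0,0.8],[0,0,0,0,0,0,0.7],[0,0,0,0,0,0,0.6],[0,0,0,0,0,0,0.6],[0,0,0,0,0,0,0.6]]' 40;  python3 go.py 0.551 0.030 0.15 108.6
```

```text
time_s: 3.1
tool_pos: [0.5007, -0.2613, 0.039]
tcp_rot: [-0.194, 0.981, -0.001, 0.001]
contact_force: [0.5, 0.4, 5.6]
gripper_width: 0.745
finger_force: 45.4
t 3.1 pos [ 0.5007 -0.2613  0.039 ] yaw 112.42 tilt 0.11 F [0.5 0.4 5.6] M [ 0.22  0.14 -0.01] w 0.745 ff 45.4 q [-0.2   0.44 -0.2   0.   -0.93 -0.98]
turn units [-0.013  0.013  0.637] shift units [-3.516  6.502 -2.775]
```

```bash
python3 -m crank '[[0,0,0,0,0,-0.4,0.6],[0,0,0,0,0,-0.8,0.6],[0,0,0,0,0,-0.8,0.6],[0,0,0.637,0,0,0,0.6],[0,0,0,-0.44,0.81,0,0.6],[0,0,0,-0.44,0.81,0,0.6],[0,0,0,-0.44,0.81,0,0.6],[0,0,0,-0.44,0.81,0,0.6],[0,0,0,-0.44,0.81,0,0.6],[0,0,0,-0.44,0.81,0,0.6],[0,0,0,-0.44,0.81,0,0.6],[0,0,0,-0.44,0.81,0,0.6]]'; python3 -m crank '[[0,0,0,0,0,0,0.6],[0,0,0,0,0,0,0.6],[0,0,0,0,0,0,0.6]]'; python3 go.py 0.551 0.030 0.075 108.6
python3 - <<'E'
from h import *
s=snap("side"); np.save("s2.npy",s,allow_pickle=True)
for p in((0.551,0.03,0.11),): x,y=proj(s,p).astype(int);print(x,y)
d=s["image"].astype(np.uint8)[:,:,::-1]; cv2.imwrite("pics/hold.png",cv2.resize(d[y-40:y+50,x-60:x+60],(800,600),interpolation=cv2.INTER_CUBIC))
E
```

```text
time_s: 4.3
tool_pos: [0.5499, 0.0311, 0.117]
tcp_rot: [-0.161, 0.987, 0.0, -0.001]
contact_force: [0.6, -0.7, -2.6]
gripper_width: 0.743
finger_force: 45.7
time_s: 4.6
tool_pos: [0.5501, 0.029, 0.1173]
tcp_rot: [-0.161, 0.987, 0.0, -0.001]
contact_force: [-0.5, -0.1, -2.0]
gripper_width: 0.745
finger_force: 46.0
t 4.6 pos [0.5501 0.029  0.1173] yaw 108.55 tilt 0.1 F [-0.5 -0.1 -2. ] M [-0.05 -0.01 -0.03] w 0.745 ff 46.0 q [ 0.34  0.33 -0.13 -0.   -1.11 -1.58]
turn units [ 0.003 -0.016 -0.008] shift units [-0.029  0.016  1.058]
288 213
```

View pics/hold.png

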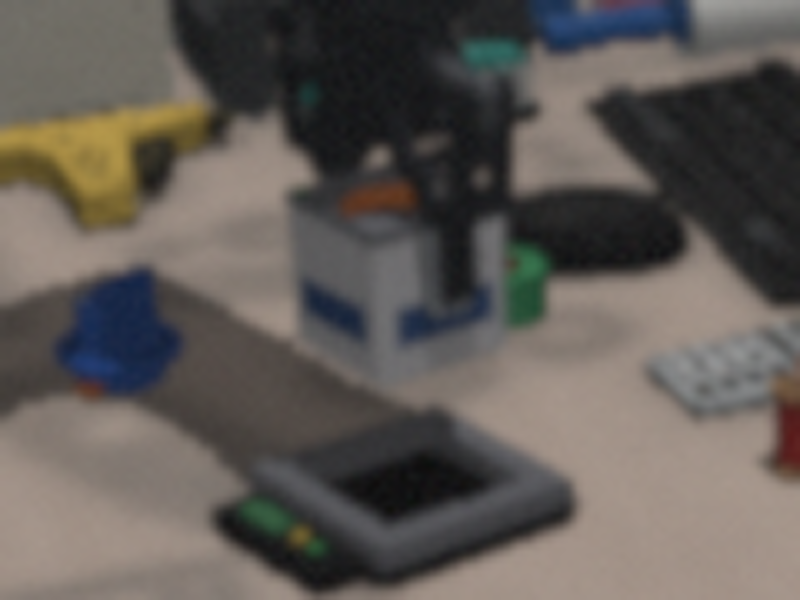

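The canister is held square above the dock, with the pocket clear below. Correcting about 1 mm and descending to just above the rim.

```bash
python3 -m crank '[[0,0,0,-0.03,0.02,0.4,0.6],[0,0,0,0,0,0.4,0.6],[0,0,0,0,0,0.3,0.6],[0,0,0,0,0,0.25,0.6],[0,0,0,0,0,0,0.6],[0,0,0,0,0,0,0.6]]'; python3 go.py 0.551 0.0302 0.0466 108.6
python3 - <<'E'
from h import *
s=snap("side"); o=status.get_obs(); p=o["tool_pos"]; a=np.radians(18.6)
z=p[2]-.0386
f=lambda u,v,zz,c: proj(s,[c[0]+u*np.cos(a)-v*np.sin(a),c[1]+u*np.sin(a)+v*np.cos(a),zz]).round(1).tolist()
print("can bottom near corners pred",[f(u,v,z,p) for u,v in((-.032,.032),(-.032,-.032),(.032,-.032))])
print("dock top outer pred",[f(u,v,.02,(.551,.0302)) for u,v in((-.052,.052),(-.052,-.052),(.052,-.052),(.052,.052))])
x,y=282,236
d=s["image"].astype(np.uint8)[:,:,::-1]; cv2.imwrite("pics/hover.png",cv2.resize(d[y-30:y+30,x-40:x+40],(800,600),interpolation=cv2.INTER_CUBIC))
E
```

```text
time_s: 5.4
tool_pos: [0.552, 0.0305, 0.0643]
tcp_rot: [-0.161, 0.987, -0.0, 0.0]
contact_force: [0.6, -0.2, -2.4]
gripper_width: 0.746
finger_force: 45.9
t 5.4 pos [0.552  0.0305 0.0643] yaw 108.59 tilt 0.03 F [ 0.6 -0.2 -2.4] M [ 0.04 -0.04 -0.01] w 0.746 ff 45.9 q [ 0.34  0.39 -0.2   0.   -0.98 -1.59]
turn units [-0.003  0.003 -0.002] shift units [ 0.026 -0.     0.442]
can bottom near corners pred [[273.9, 241.0], [287.1, 248.9], [306.0, 242.1]]
dock top outer pred [[263.8, 242.8], [284.9, 256.0], [315.9, 244.6], [294.0, 232.5]]
```

View pics/hover.png

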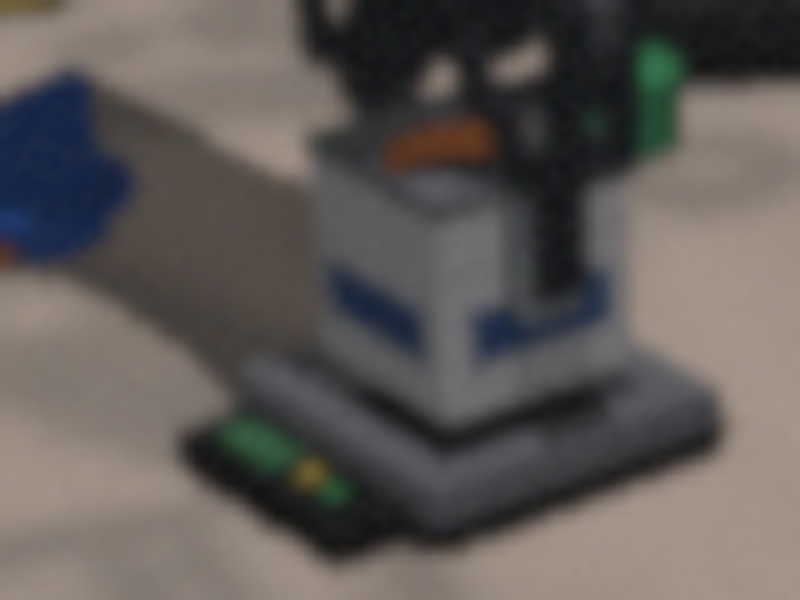

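The canister hangs over the pocket. Its near bottom corner is at about (286,249) and the dock's near corner at about (285,255), so it is centred to about 1 mm. Lowering and watching the force.

```bash
python3 -m crank '[[0,0,0,0,0,0.1,0.6],[0,0,0,0,0,0.08,0.6],[0,0,0,0,0,0.06,0.6],[0,0,0,0,0,0,0.6],[0,0,0,0,0,0,0.6]]'; python3 go.py 0.551 0.0302 0.0466 108.6
```

```text
time_s: 6.1
tool_pos: [0.5517, 0.0306, 0.0543]
tcp_rot: [-0.161, 0.987, -0.0, -0.0]
contact_force: [0.0, 0.5, -3.4]
gripper_width: 0.744
finger_force: 45.9
t 6.1 pos [0.5517 0.0306 0.0543] yaw 108.59 tilt 0.01 F [ 0.   0.5 -3.4] M [ 0.   -0.06 -0.  ] w 0.744 ff 45.9 q [ 0.34  0.4  -0.21  0.   -0.96 -1.59]
turn units [-0.001 -0.002 -0.002] shift units [ 0.019 -0.005  0.192]
```

```bash
python3 -m crank '[[0,0,0,0,0,0.06,0.6],[0,0,0,0,0,0.06,0.6],[0,0,0,0,0,0.06,0.6],[0,0,0,0,0,0,0.6],[0,0,0,0,0,0,0.6]]'; python3 go.py 0.551 0.0302 0.0466 108.6
```

```text
time_s: 6.6
tool_pos: [0.5517, 0.0307, 0.0471]
tcp_rot: [-0.161, 0.987, 0.0, -0.0]
contact_force: [-0.6, 1.2, -2.9]
gripper_width: 0.743
finger_force: 46.0
t 6.6 pos [0.5517 0.0307 0.0471] yaw 108.58 tilt 0.0 F [-0.6  1.2 -2.9] M [ 0.07 -0.01 -0.02] w 0.743 ff 46.0 q [ 0.34  0.41 -0.22 -0.   -0.94 -1.59]
turn units [ 0.    -0.    -0.003] shift units [ 0.02  -0.006  0.012]
```

Nearly on the floor. Down 1 mm more, then release and rise.

```bash
python3 -m crank '[[0,0,0,0,0,0.025,0.6],[0,0,0,0,0,0.0,0.6],[0,0,0,0,0,0.0,0.6]]'; python3 go.py 0.551 0.0302 0.0466 108.6;python3 -m crank '[[0,0,0,0,0,0,0.8],[0,0,0,0,0,0,1],[0,0,0,0,0,0,1],[0,0,0,0,0,0,1],[0,0,0,0,0,0,1]]'; python3 go.py 0.466 0.2115 0.15 130.8
```

```text
time_s: 6.9
tool_pos: [0.5517, 0.0307, 0.0471]
tcp_rot: [-0.162, 0.987, -0.0, 0.0]
contact_force: [-3.6, 0.6, 5.4]
gripper_width: 0.744
finger_force: 46.8
t 6.9 pos [0.5517 0.0307 0.0471] yaw 108.6 tilt 0.03 F [-3.6  0.6  5.4] M [ 0.19  1.22 -0.04] w 0.744 ff 46.8 q [ 0.34  0.41 -0.22  0.   -0.94 -1.59]
turn units [-0.002  0.004 -0.001] shift units [ 0.021 -0.006  0.011]
time_s: 7.4
tool_pos: [0.5517, 0.0306, 0.0461]
tcp_rot: [-0.161, 0.987, -0.0, -0.0]
contact_force: [0.0, -0.1, -0.3]
gripper_width: 1.001
finger_force: 0.0
t 7.4 pos [0.5517 0.0306 0.0461] yaw 108.58 tilt 0.0 F [ 0.  -0.1 -0.3] M [-0.03  0.01  0.02] w 1.001 ff 0.0 q [ 0.34  0.41 -0.22  0.   -0.94 -1.59]
turn units [-1.000e-03 -1.000e-03 -3.703e+00] shift units [-1.332  4.823 -2.597]
```

```bash
python3 -m crank '[[0,0,0,0,0,-0.5,1],[0,0,0,0,0,-0.9,1],[0,0,0,0,0,-0.9,1],[0,0,0,0,0,-0.6,1],[0,0,-0.926,0,0,0,1],[0,0,-0.926,0,0,0,1],[0,0,-0.926,0,0,0,1],[0,0,-0.925,0,0,0,1]]'; python3 -m crank '[[0,0,0,-0.222,0.804,0,1],[0,0,0,-0.222,0.804,0,1],[0,0,0,-0.222,0.804,0,1],[0,0,0,-0.222,0.804,0,1],[0,0,0,-0.222,0.804,0,1],[0,0,0,-0.222,0.803,0,1],[0,0,0,0,0,0,1],[0,0,0,0,0,0,1]]'; python3 go.py 0.466 0.2115 0.043 130.8
python3 - <<'E'
from h import *
t=snap("top");s=snap("side"); np.save("t3.npy",t,allow_pickle=True);np.save("s3.npy",s,allow_pickle=True)
x,y=proj(t,(.551,.03,.074)).astype(int);print(x,y);x2,y2=proj(s,(.52,.1,.05)).astype(int);print(x2,y2)
f=lambda d,x,y,r:cv2.resize(d["image"].astype(np.uint8)[y-r:y+r,x-r:x+r,::-1],(400,400),interpolation=cv2.INTER_CUBIC)
cv2.imwrite("pics/seat.png",np.hstack([f(t,x,y,30),f(s,x2,y2,50)]))
E
```

```text
time_s: 8.2
tool_pos: [0.5516, 0.0307, 0.1622]
tcp_rot: [-0.35, 0.937, 0.0, 0.0]
contact_force: [0.5, 0.5, -0.0]
gripper_width: 1.002
finger_force: 0.0
time_s: 9.0
tool_pos: [0.4657, 0.2121, 0.1622]
tcp_rot: [-0.349, 0.937, -0.0, 0.0]
contact_force: [0.2, 0.0, 0.5]
gripper_width: 1.0
finger_force: 0.0
t 9.0 pos [0.4657 0.2121 0.1622] yaw 130.9 tilt 0.0 F [0.2 0.  0.5] M [-0.05 -0.02 -0.01] w 1.0 ff 0.0 q [ 0.73  0.23 -0.16  0.   -1.19 -1.59]
turn units [-0.001  0.     0.016] shift units [ 0.004 -0.015  2.98 ]
277 280
271 226
```

View pics/seat.png

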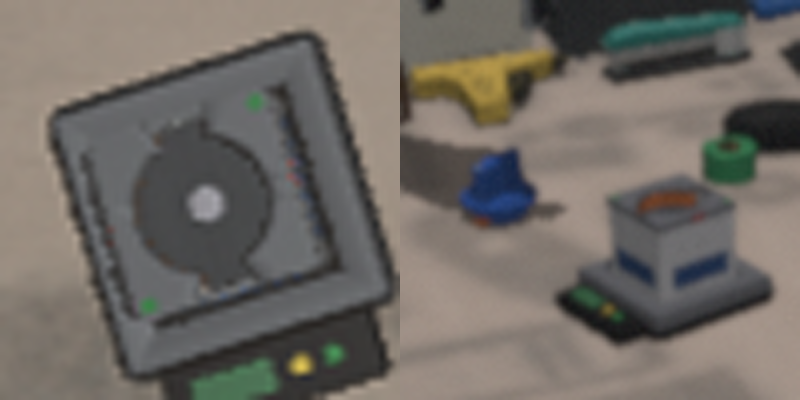

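The canister sits square in the pocket, with its dots at top-view pixels (285.3,265.2) and (269.4,295.9) and its slots in line with the dock's x. Measuring its mouth and descending on the lid.

```bash
python3 - <<'E'
from cen import *
t=np.load("t3.npy",allow_pickle=True).item();s=np.load("s3.npy",allow_pickle=True).item()
A=cen(t,281,290,261,270,gr,8);B=cen(t,265,274,291,301,gr,8); print(A,B)
a,b=plane(t,A,.074),plane(t,B,.074); v=(a-b)[:2]; print("can mid",(a+b)/2,"len",np.linalg.norm(v),"yaw",np.degrees(np.arctan2(v[1],v[0]))+45)
A2=cen(s,300,308,221,230,gr,3);B2=cen(s,270,280,221,231,gr,3); print(tri(t,A,s,A2),tri(t,B,s,B2))
E
python3 -m crank '[[0,0,0.016,0,-0.01,0.6,1],[0,0,0,0,0,0.6,1],[0,0,0,0,0,0.6,1],[0,0,0,0,0,0.6,1],[0,0,0,0,0,0.4,1],[0,0,0,0,0,0.23,1],[0,0,0,0,0,0,1],[0,0,0,0,0,0,1]]'; python3 go.py 0.466 0.2115 0.041 130.8
```

```text
[284.76559865 264.84148398] [268.82164634 295.42073171]
can mid [0.55142495 0.03108694 0.074     ] len 0.0770735121893498 yaw 18.63049092848277
(array([0.58641146, 0.01231388, 0.08949058]), array([0.00152432])) (array([0.51630298, 0.0482025 , 0.07546389]), array([0.00093188]))
time_s: 10.2
tool_pos: [0.4668, 0.2114, 0.0417]
tcp_rot: [-0.348, 0.938, 0.0, 0.001]
contact_force: [-0.3, -0.3, 0.3]
gripper_width: 0.999
finger_force: 0.0
t 10.2 pos [0.4668 0.2114 0.0417] yaw 130.71 tilt 0.06 F [-0.3 -0.3  0.3] M [ 0.04  0.04 -0.06] w 0.999 ff 0.0 q [ 0.73  0.35 -0.34  0.   -0.89 -1.59]
turn units [-0.003  0.01  -0.015] shift units [0.013 0.015 0.016]
```

Canister mouth is at (0.5514, 0.0311), yaw 18.6°, about 1 mm from the pocket centre. Dot B's two-view height is 75 mm; dot A's side pixel was contaminated by the green roll, so I dropped it. Gripping the bar.

```bash
python3 -m crank '[[0,0,0,0,0,0,0.6],[0,0,0,0,0,0,0.3],[0,0,0,0,0,0,0.05],[0,0,0,0,0,0,0.05],[0,0,0,0,0,0,0.05],[0,0,0,0,0,0,0.05],[0,0,0,0,0,0,0.05]]' 60;  python3 -m crank '[[0,0,0,0,0,-0.5,0.05],[0,0,0,0,0,-0.9,0.05],[0,0,0,0,0,-0.9,0.05],[0,0,0,0,0,-0.6,0.05],[0,0,0,0,0,0,0.05],[0,0,0,0,0,0,0.05]]'; python3 go.py 0.5514 0.0311 0.13 108.6
```

```text
time_s: 10.9
tool_pos: [0.4664, 0.2113, 0.0412]
tcp_rot: [-0.348, 0.938, 0.0, 0.0]
contact_force: [0.2, 0.8, 2.5]
gripper_width: 0.126
finger_force: 59.3
time_s: 11.5
tool_pos: [0.466, 0.2112, 0.1568]
tcp_rot: [-0.348, 0.938, 0.0, 0.0]
contact_force: [-0.0, 0.1, -1.4]
gripper_width: 0.129
finger_force: 59.1
t 11.5 pos [0.466  0.2112 0.1568] yaw 130.69 tilt 0.04 F [-0.   0.1 -1.4] M [-0.01  0.06 -0.01] w 0.129 ff 59.1 q [ 0.73  0.23 -0.17 -0.   -1.17 -1.59]
turn units [6.000e-03 1.000e-03 3.681e+00] shift units [-0.588 -4.95   0.67 ]
```

```bash
python3 -m crank '[[0,0,0.92,0,0,0,0.05],[0,0,0.92,0,0,0,0.05],[0,0,0.92,0,0,0,0.05],[0,0,0.92,0,0,0,0.05],[0,0,0,-0.098,-0.825,0,0.05],[0,0,0,-0.098,-0.825,0,0.05],[0,0,0,-0.098,-0.825,0,0.05],[0,0,0,-0.098,-0.825,0,0.05],[0,0,0,-0.098,-0.825,0,0.05],[0,0,0,-0.098,-0.825,0,0.05],[0,0,0,0,0,0.4,0.05],[0,0,0,0,0,0.27,0.05]]'; python3 -m crank '[[0,0,0,0,0,0,0.05],[0,0,0,0,0,0,0.05],[0,0,0,0,0,0,0.05]]'; python3 go.py 0.5514 0.0311 0.114 108.6
python3 - <<'E'
from h import *
s=snap("side"); np.save("s4.npy",s,allow_pickle=True); x,y=proj(s,(.551,.03,.1)).astype(int);print(x,y)
d=s["image"].astype(np.uint8)[:,:,::-1]; cv2.imwrite("pics/lidh.png",cv2.resize(d[y-30:y+45,x-50:x+50],(800,600),interpolation=cv2.INTER_CUBIC))
E
```

```text
time_s: 12.7
tool_pos: [0.5506, 0.0301, 0.1274]
tcp_rot: [-0.161, 0.987, 0.0, -0.002]
contact_force: [-0.4, 0.1, -0.5]
gripper_width: 0.129
finger_force: 59.2
time_s: 13.0
tool_pos: [0.5519, 0.0317, 0.1307]
tcp_rot: [-0.162, 0.987, -0.0, 0.0]
contact_force: [0.6, 1.4, -1.3]
gripper_width: 0.132
finger_force: 59.2
t 13.0 pos [0.5519 0.0317 0.1307] yaw 108.69 tilt 0.04 F [ 0.6  1.4 -1.3] M [ 0.05 -0.06  0.  ] w 0.132 ff 59.2 q [ 0.34  0.33 -0.11  0.   -1.14 -1.59]
turn units [-0.002  0.006  0.015] shift units [ 0.017 -0.01   0.416]
288 217
```

View pics/lidh.png

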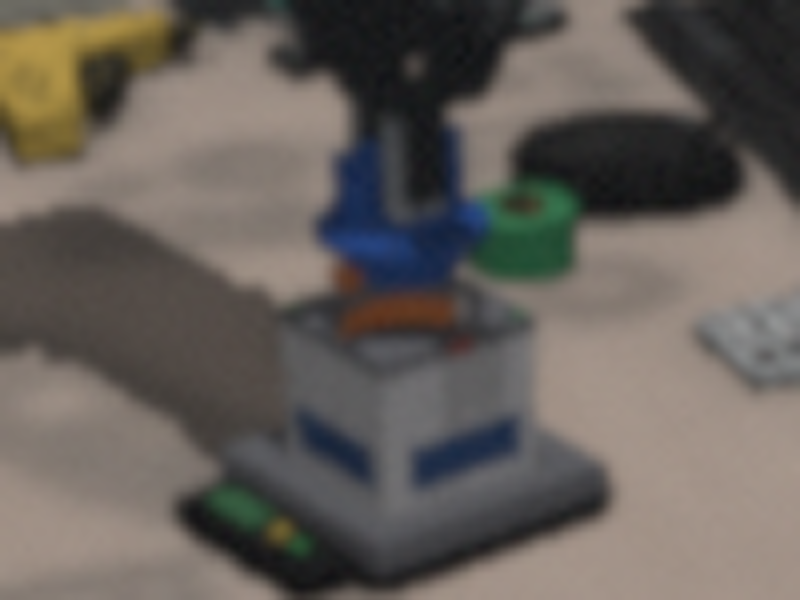

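The lid hangs level and centred over the mouth, with its lug above the slot. Lowering in small steps.

```bash
python3 -m crank '[[0,0,0,0.01,-0.01,0.15,0.05],[0,0,0,0,0,0.15,0.05],[0,0,0,0,0,0.12,0.05],[0,0,0,0,0,0.08,0.05],[0,0,0,0,0,0,0.05],[0,0,0,0,0,0,0.05]]'; python3 go.py 0.5514 0.0311 0.102 108.6
```

```text
time_s: 13.8
tool_pos: [0.5516, 0.0306, 0.1102]
tcp_rot: [-0.162, 0.987, -0.0, -0.0]
contact_force: [0.4, -0.5, -1.2]
gripper_width: 0.129
finger_force: 59.2
t 13.8 pos [0.5516 0.0306 0.1102] yaw 108.63 tilt 0.01 F [ 0.4 -0.5 -1.2] M [ 0.08 -0.   -0.02] w 0.129 ff 59.2 q [ 0.34  0.34 -0.14  0.   -1.09 -1.58]
turn units [-0.001 -0.001  0.004] shift units [-0.     0.014  0.204]
```

Free entry into the slots with no force. Continuing down to the flange.

```bash
python3 -m crank '[[0,0,0,0,0,0.06,0.05],[0,0,0,0,0,0.06,0.05],[0,0,0,0,0,0.05,0.05],[0,0,0,0,0,0.03,0.05],[0,0,0,0,0,0,0.05],[0,0,0,0,0,0,0.05]]'; python3 go.py 0.5514 0.0311 0.102 108.6
```

```text
time_s: 14.4
tool_pos: [0.5515, 0.0306, 0.1022]
tcp_rot: [-0.162, 0.987, -0.0, 0.0]
contact_force: [-0.1, 0.1, 0.2]
gripper_width: 0.129
finger_force: 59.1
t 14.4 pos [0.5515 0.0306 0.1022] yaw 108.62 tilt 0.0 F [-0.1  0.1  0.2] M [-0.03  0.16 -0.03] w 0.129 ff 59.1 q [ 0.34  0.35 -0.15  0.   -1.07 -1.58]
turn units [-0.     0.001  0.004] shift units [-0.001  0.013  0.006]
```

```bash
python3 -m crank '[[0,0,0,0,0,0.025,0.05],[0,0,0,0,0,0.025,0.05],[0,0,0,0,0,0,0.05],[0,0,0,0,0,0,0.05]]'; python3 go.py 0.5514 0.0311 0.102 63.6
```

```text
time_s: 14.8
tool_pos: [0.5516, 0.0306, 0.1022]
tcp_rot: [-0.162, 0.987, -0.0, 0.001]
contact_force: [-5.6, 0.3, 12.8]
gripper_width: 0.129
finger_force: 61.1
t 14.8 pos [0.5516 0.0306 0.1022] yaw 108.66 tilt 0.08 F [-5.6  0.3 12.8] M [ 0.32  2.1  -0.04] w 0.129 ff 61.1 q [ 0.34  0.35 -0.15  0.   -1.07 -1.58]
turn units [-1.00e-03  1.40e-02  7.51e+00] shift units [0.01  0.009 0.004]
```

The lid bottoms at TCP z = 0.1022, exactly the expected 61 + 41 mm, with 13 N pushing down. I'll ease the push and turn clockwise about 48°, which is 45° plus part of the lug play.

```bash
python3 -m crank '[[0,0,0.3,0,0,-0.025,0.05],[0,0,0.6,0,0,0,0.05],[0,0,0.6,0,0,0,0.05],[0,0,0.6,0,0,0,0.05],[0,0,0.6,0,0,0,0.05],[0,0,0.6,0,0,0,0.05],[0,0,0.6,0,0,0,0.05],[0,0,0,0,0,0,0.05],[0,0,0,0,0,0,0.05]]'; python3 go.py 0.5514 0.0311 0.102 60.6
```

```text
time_s: 15.7
tool_pos: [0.5524, 0.0305, 0.1022]
tcp_rot: [0.041, 0.999, -0.0, 0.001]
contact_force: [-0.3, -0.8, 5.3]
gripper_width: 0.13
finger_force: 60.0
t 15.7 pos [0.5524 0.0305 0.1022] yaw 85.35 tilt 0.13 F [-0.3 -0.8  5.3] M [-0.31  0.07 -0.04] w 0.13 ff 60.0 q [ 0.34  0.35 -0.15  0.   -1.07 -1.99]
turn units [0.005 0.022 4.124] shift units [0.029 0.001 0.004]
```

```bash
python3 -m crank '[[0,0,0.6,0,0,0,0.05],[0,0,0.6,0,0,0,0.05],[0,0,0.6,0,0,0,0.05],[0,0,0.6,0,0,0,0.05],[0,0,0.6,0,0,0,0.05],[0,0,0.6,0,0,0,0.05],[0,0,0.5,0,0,0,0.05],[0,0,0,0,0,0,0.05],[0,0,0,0,0,0,0.05],[0,0,0,0,0,0,0.05]]'; python3 go.py 0.5514 0.0311 0.102 60.6
python3 - <<'E'
from h import *
s=snap("side"); np.save("s5.npy",s,allow_pickle=True); x,y=288,222
d=s["image"].astype(np.uint8)[:,:,::-1]; cv2.imwrite("pics/end.png",cv2.resize(d[y-35:y+40,x-50:x+50],(800,600),interpolation=cv2.INTER_CUBIC))
E
python3 go.py 0.5514 0.0311 0.102 60.6
```

```text
time_s: 16.7
tool_pos: [0.5523, 0.0303, 0.1022]
tcp_rot: [0.253, 0.968, 0.0, 0.001]
contact_force: [-0.1, -1.5, 5.8]
gripper_width: 0.127
finger_force: 60.1
t 16.7 pos [0.5523 0.0303 0.1022] yaw 60.75 tilt 0.12 F [-0.1 -1.5  5.8] M [-0.45  0.13 -0.06] w 0.127 ff 60.1 q [ 0.34  0.35 -0.15  0.   -1.07 -2.42]
turn units [0.005 0.019 0.025] shift units [0.029 0.007 0.005]
t 16.9 pos [0.5522 0.0303 0.1022] yaw 60.75 tilt 0.12 F [ 0.2 -1.6  6.1] M [-0.47  0.17 -0.01] w 0.128 ff 60.1 q [ 0.34  0.35 -0.15  0.   -1.07 -2.42]
turn units [0.006 0.018 0.025] shift units [0.028 0.006 0.005]
```

View pics/end.png

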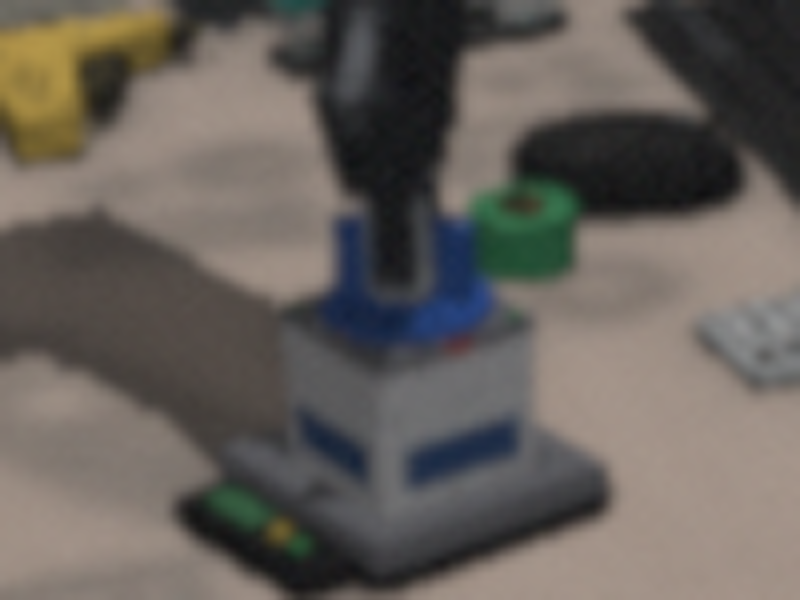

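The flange lies flat on the canister, the canister has not moved or turned, and the bar points across the two green-dotted corners. The grip is 60 N and steady, so I'm handing in.

```bash
python3 -c "
from workcell import robot
print(robot.close_job())"
```

```text
the job is handed in; nothing more can be done
None
```

I handed the job in at about 17 s with the canister square in the dock's pocket and the lid fully down, gripped at 60 N and turned about 48° clockwise (estimated collar about 0.76 rad, in the 0.61–0.96 band); no verdict came back.

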